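# Fetch the reference jar from behind the buffer bottles for weighing

### The job

The squat amber jar at the back of the blue storage tray is hemmed in by three tall bottles with red, yellow and blue caps: first stand all three bottles upright on the steel side tray, then lift the jar out and set it upright in the middle of the balance's round pan. After that put every bottle back, upright, on the very spot on the storage tray where that same bottle stood at the start. Set everything down rather than dropping it, and do not knock anything over or shift the small glass weighing bottle and the brass weight on the tray.

Things in the scene. Friction and masses are not known exactly. Their poses are not given: they have to be found in the camera images.
- bottle_red_center (a point): White plastic bottle with red screw cap and label stripe, loose, about 260 g, 148 mm high: body 56 mm across up to 106 mm, shoulder sloping in to the neck at 118 mm, solid cap 30 mm across from 122 to 148 mm, by which to lift it from above (cap's middle 61 mm above this point). This point: on its axis, half-way up, 74 mm above its base; z up. Starts on the storage tray.
- bottle_yellow_center (a point): White plastic bottle with yellow screw cap and label stripe, loose, about 260 g, 148 mm high: body 56 mm across up to 106 mm, shoulder sloping in to the neck at 118 mm, solid cap 30 mm across from 122 to 148 mm, by which to lift it from above (cap's middle 61 mm above this point). This point: on its axis, half-way up, 74 mm above its base; z up. Starts on the storage tray.
- bottle_blue_center (a point): White plastic bottle with blue screw cap and label stripe, loose, about 260 g, 148 mm high: body 56 mm across up to 106 mm, shoulder sloping in to the neck at 118 mm, solid cap 30 mm across from 122 to 148 mm, by which to lift it from above (cap's middle 61 mm above this point). This point: on its axis, half-way up, 74 mm above its base; z up. Starts on the storage tray.
- jar_center (a point): Squat amber glass jar with a white screw lid (solid with it), loose, about 160 g: 54 mm across (lid 53 mm), 46 mm high. This point: on its axis, half-way up, 23 mm above its base; z up. It starts on the storage tray in the middle of the far side, too close to the tall bottles for a gripper to reach down to it.
- storage: Blue plastic storage tray, fixed: 166 mm (its x) by 226 mm (its y), floor 4 mm thick, rim 16 mm high. Origin under its centre, on the bench; x to its far side, z up. On its floor: the jar, a bottle left, right and in front of it (which is where varies), 60 to 67 mm from it centre to centre; the glass weighing bottle and brass weight in the near corners.
- sidetray: Empty stainless-steel side tray, fixed: 250 mm (its x) by 170 mm (its y), floor 4 mm thick, rim 12 mm high and 4 mm thick. Origin under its centre, on the bench; x along its length, z up. The three bottles fit in a row along its length about 70 mm apart.
- pan (a point): Middle of the top of the balance's round steel pan, fixed: 120 mm across, 82 mm above the bench. The white balance (200 mm wide, 270 mm deep, 60 mm high; display and keys up to 70 mm high on the near side) carries it and is centred 45 mm nearer along this point's x axis, which points away from the display. z up.
- dish_center (a point): The small glass weighing bottle with a knob stopper, loose, to be left alone: 39 mm across, 40 mm high; this point is on its axis half-way up (20 mm). In a near corner of the storage tray.
- weight_center (a point): The small brass check weight with a knob, loose, to be left alone: 28 mm across, 44 mm high; this point is on its axis half-way up (22 mm). In the other near corner of the storage tray.
Not all that is in view belongs to the job. What is shaped like the part that bears jar_center but black is not meant.

How it is judged:
By the outcome, as a careful person would: the job done as asked, in the order asked, and still so for the second after the job is handed in, with the robot touching nothing.
It also fails if it takes over 147 s, if anything falls off the work surface, if the arm or the gripper's body presses on something with over 40 N, if the wrist force passes 120 N, or if a joint passes its speed limit or range.

### The arm

A 6-joint arm with a two-finger parallel gripper is mounted at the origin on the work surface. World frame = base frame: x ahead of the robot, y to its left, z up, the work surface at z = 0. Lengths are in mm, angles in degrees, forces in N, time in s.
With the tool pointing down it reaches from about 300 to 850 mm from the base axis. Payload 4.2 kg.
Tool frame: the origin (TCP) lies midway between the tips of the shut fingers; the grasp point (between the pads) lies 19 mm behind it (env.hold_point_z is the z of the grasp point in the tool frame, in mm); z points along the fingers, y is the direction in which the jaws open and shut (so a half turn about z gives the same grasp; the last joint's range is limited). The gripper opens to 91 mm and grips with 3 to 60 N. Pads are 32 mm wide; open, the fingers measure 118 mm over their backs; the gripper's body (76 mm by 178 mm) begins 60 mm behind the grasp point.
Start: joints at [-66.406, 18.312, 89.639, -0, 72.044, -1.146], TCP at [240.646, -522.238, 213.976] pointing down, gripper open.
Joint ranges: [-177.97, 177.97], [-48.28, 115.42], [12.27, 149.76], [-77.06, 257.06], [2.81, 150.46], [-146.56, 146.56]. Speed limits (degrees/s): [147.25, 147.25, 180, 180, 180, 180].

### API

Orientations are given as [roll, pitch, yaw] about the fixed x, y, z axes, in that order (R = Rz(yaw) Ry(pitch) Rx(roll)).
In Python, from workcell import env, grab_frame, camera_params, spotter gives the robot as it stands. The module is installed in compiled form; this text tells all that it offers.
- The arm moves only by the shell command python3 -m jog 'ROWS' [FORCE]. ROWS is text: rows parted by semicolons, each of 7 numbers parted by spaces: the turn, a rotation vector about the world's x, y, z in units of 5 degrees (1.0 is 5 degrees), then the shift along the world's x, y, z in units of 25 mm (1.0 is 25 mm), then the opening, from 0 (shut) to 1 (fully open). A call has 1 to 5 rows; each row is the pose to reach, as a shift and turn from the pose commanded when the call began; what a row does not reach only later rows make up. A row lasts 1/8 s, in which the tool goes at most 62.5 mm and 10.7 degrees, less where a joint would pass 70% of its speed; a pose out of reach is approached as far as the arm can. A call with a gripper value outside its range is refused whole. The fingers move at their own pace and stop on an object; FORCE is the grip in N (left out, the last holds). Time passes only in rows, so rows that repeat a pose let the fingers close. It gives the time, the measured TCP pose, the force and the opening at its end, in the units of the state.
- env.state(): the state, without advancing time (a new reading comes with each control period).
- grab_frame(name): name is "scene" or "top" or "wrist"; returns the picture (480x640x3 uint8, red, green, blue); there is no depth.
- camera_params(name): a dict with "K" (3x3 intrinsics, pixels), "dist" ([k1, k2, p1, p2, k3] as OpenCV has them; the pictures are not rectified), "rvec" (rotation vector, rad) and "tvec" (3), from world to camera coordinates, as OpenCV has them. Camera axes: x right, y down, z forward; pixel columns grow to the right and rows downward; lengths in mm; the calibration is good to about 2 mm. A picture is of the moment at which its call begins: read the wrist's pose just before it. camera_params takes no time and is no camera call; for the wrist camera it gives the pose at the moment of the call.
- env.job_done(): hands the job in, once; it reports no verdict.
Trained networks look in the newest picture that a camera, given by its name, has taken for a name from the list of things; names that differ only in an ending like _2 or _b are one class to them, and where a whole thing is asked for, a point or a joint stands for the part that bears it (a point fixed in the world has none). Each returns a list of dicts, best first, with "conf" (0 to 1); they miss things now and then, are a little off and sometimes report something else, mostly with a low value. They report only what shows in the picture. A call takes as long as a camera call. They do not tell look-alikes from the thing itself.
- spotter.look_for(query, camera): "box" ([left, top, width, height] in pixels, round what is visible of it).
- spotter.trace(query, camera): "region" (480x640 bool, what is visible of it) and "box" ([left, top, width, height] in pixels, round what is visible of it).
The state is a dict: "time_s": time; "qpos": joint angles; "qvel": joint speeds; "effort": joint torques, N m; "ee_pos": TCP position; "ee_rot": TCP orientation; "force": force on the tool from outside, world axes, zero at the start; "torque": the same for the moment, N m; "gripper_width": finger opening in mm.
Only numpy, scipy, OpenCV 4.12 (cv2) and the standard library are available. Lean on these libraries where they do the work, as an engineer would, in place of code of your own. Each camera call takes 0.05 s, during which the arm holds its last target. There are 200 camera calls.

## Working session

There is one attempt and no reset: what is moved stays moved. The work goes in short steps, Python scripts to look and compute and a shell command to move; the robot and the scene stay as the last step left them, time stands still between calls to the robot, and variables do not carry over. Pictures are saved under pics/ and viewed, about 12 in all and at most 16, crops included, and the job is handed in when it is done.

```bash
mkdir -p pics
python3 - <<'E'
from workcell import env, grab_frame, camera_params, spotter
import cv2,numpy as np
s=env.state();print(s['time_s'],s['ee_pos'],s['ee_rot'],s['gripper_width'],env.hold_point_z)
for c in ('scene','top'):
    cv2.imwrite(f'pics/{c}0.png',grab_frame(c)[:,:,::-1])
    p=camera_params(c);R=cv2.Rodrigues(np.array(p['rvec']))[0];print(c,p['K'],p['dist'],(-R.T@np.array(p['tvec']).ravel()).round(),R.round(2).tolist())
    for q in ['bottle_red_center','bottle_yellow_center','bottle_blue_center','jar_center','storage','sidetray','dish_center','weight_center']:
        print(c,q,[(round(d['conf'],2),np.round(d['box']).tolist()) for d in spotter.look_for(q,c)[:3]])
E
```

```text
0.0 [ 240.40557377 -521.76087337  213.11260541] [-1.79896894e+02 -1.78020508e-03  2.47381157e+01] 91.20079647403549 -18.8
scene [[578.93430406   0.         319.18831183]
 [  0.         578.93430406 239.98702539]
 [  0.           0.           1.        ]] [-0.17424457  0.          0.          0.          0.        ] [1241.  859.  787.] [[-0.78, 0.63, -0.01], [0.35, 0.41, -0.84], [-0.52, -0.66, -0.54]]
scene bottle_red_center [(0.71, [452.0, 256.0, 38.0, 60.0])]
scene bottle_yellow_center [(0.94, [410.0, 261.0, 32.0, 68.0]), (0.2, [463.0, 287.0, 38.0, 70.0])]
scene bottle_blue_center [(0.94, [464.0, 288.0, 32.0, 68.0])]
scene jar_center [(0.81, [434.0, 309.0, 30.0, 35.0]), (0.58, [387.0, 368.0, 29.0, 40.0]), (0.43, [465.0, 283.0, 33.0, 76.0])]
scene storage [(0.89, [392.0, 290.0, 137.0, 87.0])]
scene sidetray [(0.57, [213.0, 180.0, 108.0, 56.0])]
scene dish_center [(0.52, [440.0, 284.0, 15.0, 25.0])]
scene weight_center [(0.46, [492.0, 309.0, 12.0, 29.0])]
top [[433.21451302   0.         326.89038485]
 [  0.         433.21451302 238.06303275]
 [  0.           0.           1.        ]] [0.01835234 0.         0.         0.         0.        ] [406. -22. 965.] [[-0.01, -1.0, -0.01], [-0.99, 0.01, -0.15], [0.15, 0.01, -0.99]]
top bottle_red_center [(0.72, [132.0, 276.0, 49.0, 29.0]), (0.49, [122.0, 292.0, 19.0, 14.0]), (0.2, [113.0, 237.0, 105.0, 84.0])]
top bottle_yellow_center [(0.68, [164.0, 242.0, 42.0, 27.0])]
top bottle_blue_center [(0.97, [94.0, 245.0, 50.0, 32.0])]
top jar_center [(0.88, [143.0, 250.0, 31.0, 28.0]), (0.66, [128.0, 162.0, 30.0, 27.0]), (0.57, [97.0, 246.0, 49.0, 34.0])]
top storage [(0.75, [112.0, 237.0, 106.0, 85.0])]
top sidetray [(0.71, [416.0, 208.0, 99.0, 123.0]), (0.5, [163.0, 240.0, 43.0, 28.0])]
top dish_center [(0.61, [185.0, 284.0, 20.0, 23.0])]
top weight_center [(0.54, [122.0, 291.0, 21.0, 14.0])]
```

View pics/scene0.png

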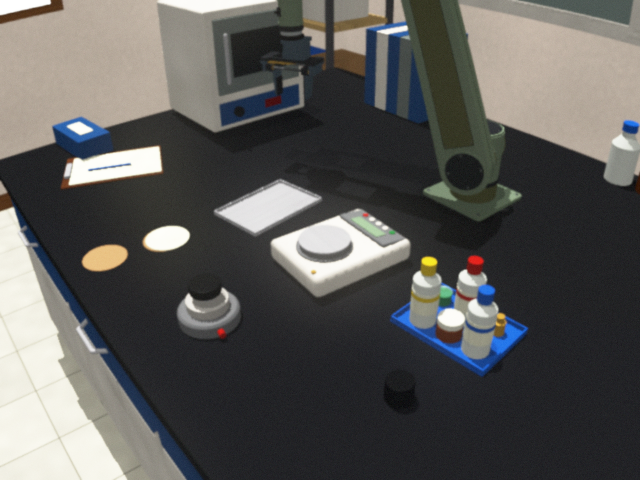

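View pics/top0.png

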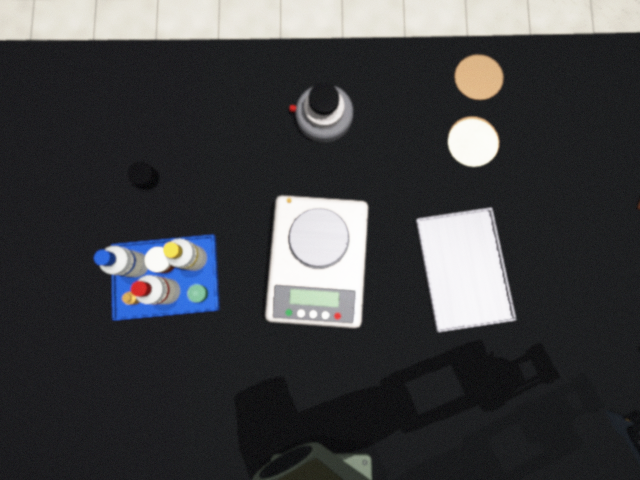

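```bash
cat > h.py <<'E'
from workcell import env, grab_frame, camera_params, spotter
import cv2,numpy as np
def unproj(uv,z,p):
    """pixels (N,2) -> world points on the plane at height z"""
    R=cv2.Rodrigues(np.array(p['rvec'],float))[0];t=np.array(p['tvec'],float).ravel()
    n=cv2.undistortPoints(np.array(uv,float).reshape(-1,1,2),np.array(p['K']),np.array(p['dist'])).reshape(-1,2)
    d=np.c_[n,np.ones(len(n))]@R; c=-R.T@t
    return c+d*((z-c[2])/d[:,2])[:,None]
def proj(X,p):
    return cv2.projectPoints(np.array(X,float).reshape(-1,1,3),np.array(p['rvec']),np.array(p['tvec']),np.array(p['K']),np.array(p['dist']))[0].reshape(-1,2)
HUE={'red':[(0,8),(172,180)],'yellow':[(20,34)],'blue':[(105,125)]}
def cmask(rgb,c,smin=120,vmin=80):
    h=cv2.cvtColor(rgb,cv2.COLOR_RGB2HSV)
    m=np.zeros(h.shape[:2],np.uint8)
    for a,b in HUE[c]: m|=cv2.inRange(h,(a,smin,vmin),(b,255,255))
    return m
E
python3 - <<'E'
from h import *
im=cv2.imread('pics/top0.png')[:,:,::-1].copy();p=camera_params('top')
for c,b in {'red':(125,275,30,25),'yellow':(160,238,25,25),'blue':(92,247,25,22)}.items():
    x,y,w,h=b;m=cmask(im,c)*0+0;mm=cmask(im,c);m[y:y+h,x:x+w]=mm[y:y+h,x:x+w]
    v,u=np.nonzero(m);print(c,len(u),u.mean().round(1),v.mean().round(1),unproj([[u.mean(),v.mean()]],147,p).round())
print('jar',unproj([[157.5,259.5]],50,p).round())
g=cv2.cvtColor(im,cv2.COLOR_RGB2HSV)
st=cmask(im,'blue');st[:, :108]=0;st[:230]=0;st[330:]=0;st[:,225:]=0
r=cv2.minAreaRect(cv2.findNonZero(st));B=cv2.boxPoints(r);print('storage',r,unproj(B,16,p).round(),unproj(B,16,p).mean(0).round())
sd=cv2.inRange(g,(0,0,90),(180,60,255));sd[:,:405]=0;sd[:200]=0;sd[340:]=0;sd[:,525:]=0
r=cv2.minAreaRect(cv2.findNonZero(sd));B=cv2.boxPoints(r);W=unproj(B,12,p);print('side',r,W.round(),W.mean(0).round(),np.linalg.norm(np.diff(W,axis=0),axis=1))
print('pan',unproj([[319,238]],82,p).round())
E
```

```text
red 231 140.4 288.6 [[442. 334. 147.]]
yellow 212 172.1 250.2 [[514. 278. 147.]]
blue 282 103.1 257.4 [[502. 408. 147.]]
jar [[507. 343.  50.]]
storage ((163.25982666015625, 276.917724609375), (77.96571350097656, 111.12487030029297), 84.68545532226562) [[548. 476.  16.]
 [569. 233.  16.]
 [398. 212.  16.]
 [379. 449.  16.]] [474. 342.  16.]
side ((465.728271484375, 269.0509338378906), (119.17324829101562, 80.65694427490234), 79.3803482055664) [[ 599. -214.   12.]
 [ 631. -392.   12.]
 [ 373. -421.   12.]
 [ 343. -250.   12.]] [ 486. -319.   12.] [181.19990974 259.74629279 173.48750771]
pan [[545.  -0.  82.]]
```

```bash
python3 -m jog '0 0 -1.5 3.1 11.5 1.7 1;0 0 -1.5 3.1 11.5 1.7 1;0 0 -1.5 3.1 11.5 1.7 1;0 0 -1.5 3.1 11.5 1.7 1;0 0 -1.5 3.1 11.5 1.7 1'; python3 -m jog '0 0 -1.5 3.1 11.5 1.7 1;0 0 -1.5 3.1 11.5 1.7 1;0 0 -1.5 3.1 11.5 1.7 1;0 0 -1.5 3.1 11.5 1.7 1;0 0 -1.5 3.1 11.5 1.7 1'
```

```text
time_s: 1.52
ee_pos: [318.3, -232.7, 257.1]
ee_rot: [180.0, -0.1, 17.3]
force: [0.1, -1.2, 0.9]
gripper_width: 91.4
time_s: 2.15
ee_pos: [395.9, 55.0, 299.7]
ee_rot: [180.0, -0.1, 9.8]
force: [0.2, -0.8, 0.1]
gripper_width: 91.0
```

```bash
python3 -m jog '0 0 -1.4 1.6 11.4 1.6 0.6;0 0 -1.4 1.6 11.4 1.6 0.6;0 0 -1.4 1.6 11.4 1.6 0.6;0 0 -1.4 1.6 11.4 1.6 0.6;0 0 -1.4 1.6 11.4 1.6 0.6'; python3 -m jog '0 0 0 0 0 0 0.6;0 0 0 0 0 0 0.6;0 0 0 0 0 0 0.6'
python3 - <<'E'
from h import *
s=env.state();p=camera_params('wrist');im=grab_frame('wrist');cv2.imwrite('pics/w1.png',im[:,:,::-1])
np.savez('w1.npz',**{k:np.array(v) for k,v in p.items()})
R=cv2.Rodrigues(np.array(p['rvec']))[0];print((-R.T@np.array(p['tvec']).ravel()).round(),R.round(2).tolist(),s['ee_pos'],s['qpos'])
print(proj([[442,334,152],[514,278,152],[502,408,152],[507,343,50]],p))
E
```

```text
time_s: 2.78
ee_pos: [435.6, 340.6, 339.1]
ee_rot: [-180.0, -0.0, 2.9]
force: [0.4, -0.8, -0.4]
gripper_width: 54.3
time_s: 3.15
ee_pos: [435.5, 336.5, 339.2]
ee_rot: [180.0, -0.0, 2.7]
force: [-0.3, -0.1, -0.0]
gripper_width: 54.7
[510. 341. 510.] [[0.05, -1.0, 0.0], [-0.96, -0.04, 0.26], [-0.26, -0.01, -0.97]] [435.53649216 336.47959594 339.15680965] [ 3.65035121e+01  1.31525053e+01  7.91257681e+01 -2.03846383e-02
  8.77342852e+01  1.23843115e+02]
[[322.2639301  201.28605398]
 [395.21089433 117.65190961]
 [235.593849   125.130352  ]
 [315.74769805 121.71660296]]
```

View pics/w1.png

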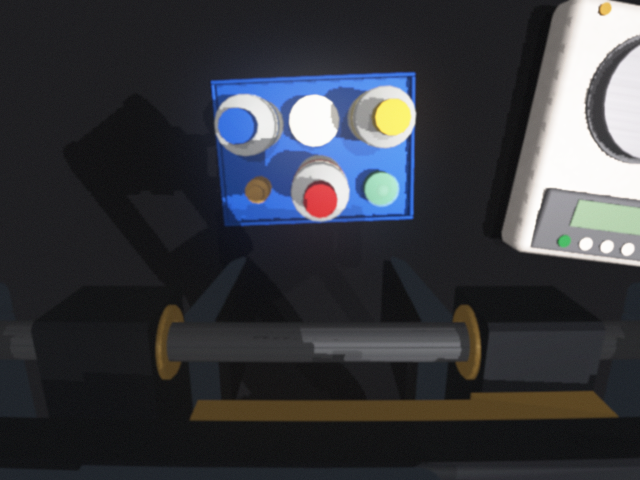

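```bash
cat >> h.py <<'E'
def hullmask(x,y,r,z0,z1,p):
    a=np.linspace(0,2*np.pi,60);P=[[x+r*np.cos(t),y+r*np.sin(t),z] for z in (z0,z1) for t in a]
    m=np.zeros((480,640),np.uint8);cv2.fillConvexPoly(m,cv2.convexHull((proj(P,p)*16).round().astype(np.int32)),1,shift=4);return m
def cen(m):
    M=cv2.moments(m,True);return np.array([M['m10'],M['m01']])/M['m00']
def fitcap(im,c,x,y,p,base=4):
    """cap position from the centroid of its coloured blob"""
    m=cmask(im,c);near=cv2.dilate(hullmask(x,y,15,base+122,base+148,p),np.ones((9,9)));m=((m>0)&(near>0)).astype(np.uint8)
    m=cv2.morphologyEx(m,cv2.MORPH_OPEN,np.ones((5,5)))
    for _ in range(4):
        h=hullmask(x,y,15,base+122,base+148,p)
        d=unproj([cen(m)],base+140,p)[0]-unproj([cen(h)],base+140,p)[0];x+=d[0];y+=d[1]
    return np.round([x,y],1),int(m.sum()),int(h.sum())
E
python3 - <<'E'
from h import *
im=cv2.imread('pics/w1.png')[:,:,::-1].copy();p=dict(np.load('w1.npz'))
for c,x,y in(('red',442,334),('yellow',514,278),('blue',502,408)): print(c,fitcap(im,c,x,y,p))
it=cv2.imread('pics/top0.png')[:,:,::-1].copy();pt=camera_params('top')
for c,x,y in(('red',442,334),('yellow',514,278),('blue',502,408)): print('top',c,fitcap(it,c,x,y,pt))
print(unproj([[314.5,121]],50,p),'storage corners',unproj([[212,81],[415,72],[413,218],[223,224]],16,p).round())
E
```

```text
red (array([441.7, 336.1]), 916, 1130)
yellow (array([514.6, 279.8]), 1027, 1273)
blue (array([501.3, 408.8]), 1088, 1275)
top red (array([442.2, 336.7]), 223, 323)
top yellow (array([514.9, 280.8]), 208, 299)
top blue (array([502.7, 411.6]), 281, 338)
[[507.66837749 344.33946285  50.        ]] storage corners [[545. 460.  16.]
 [565. 237.  16.]
 [401. 222.  16.]
 [383. 449.  16.]]
```

```bash
python3 -m jog '0 0 0 0.25 0 -2.4 0.6;0 0 0 0.25 0 -4.8 0.6;0 0 0 0.25 0 -6.8 0.6;0 0 0 0.25 0 -8 0.6;0 0 0 0.25 0 -8.6 0.6' 25; python3 -m jog '0 0 0 0 0 0 0.6;0 0 0 0 0 0 0.6;0 0 0 0 0 0 0.15;0 0 0 0 0 0 0.15;0 0 0 0 0 0 0.15' 25;  python3 -m jog '0 0 0 0 0 0 0.15;0 0 0 0 0 0 0.15'
```

```text
time_s: 3.82
ee_pos: [441.4, 336.5, 122.6]
ee_rot: [179.9, 0.1, 2.7]
force: [-0.1, 0.2, 0.2]
gripper_width: 54.7
time_s: 4.45
ee_pos: [442.0, 337.5, 124.4]
ee_rot: [180.0, -0.0, 2.8]
force: [-0.1, -1.6, 2.6]
gripper_width: 29.7
time_s: 4.7
ee_pos: [442.1, 337.5, 124.4]
ee_rot: [180.0, -0.0, 2.8]
force: [0.4, -2.2, 4.7]
gripper_width: 29.3
```

```bash
python3 -m jog '0 0 0 0 0 0.8 0.15;0 0 0 0 0 2.4 0.15;0 0 0 0 0 4.6 0.15;0 0 0 0 0 6.4 0.15;0 0 0 0 0 7 0.15'; python3 -m jog '0 0 0 0 -1 0 0.15;0 0 0 0 -3 0 0.15;0 0 0 -0.1 -5.4 0 0.15;0 0 0 -0.2 -7.8 0 0.15;0 0 0 -0.3 -10.2 0 0.15'; python3 -m jog '0 0 0 -0.1 -2.4 0 0.15;0 0 0 -0.2 -4.8 0 0.15;0 0 0 -0.3 -7.2 0 0.15;0 0 0 -0.4 -9.6 0 0.15;0 0 0 -0.5 -12 0 0.15'; python3 -m jog '0 0 0 -0.2 -2 0 0.15;0 0 0 -0.2 -3.4 0 0.15;0 0 0 -0.2 -4.2 0 0.15;0 0 0 -0.2 -4.4 0 0.15;0 0 0 -0.2 -4.4 0 0.15'
python3 - <<'E'
from h import *
p=camera_params('wrist');im=grab_frame('wrist');s=env.state();cv2.imwrite('pics/w2.png',im[:,:,::-1]);np.savez('w2.npz',**{k:np.array(v) for k,v in p.items()})
print(s['ee_pos'],s['gripper_width'],proj([[599,-214,12],[631,-392,12],[373,-421,12],[343,-250,12],[416.5,-327.5,4]],p).round())
E
```

```text
time_s: 5.32
ee_pos: [442.5, 338.7, 301.1]
ee_rot: [-179.8, -0.2, 2.7]
force: [0.2, 0.5, -2.4]
gripper_width: 29.5
time_s: 5.95
ee_pos: [432.3, 79.9, 296.3]
ee_rot: [179.9, 0.3, 2.7]
force: [0.3, -0.2, -2.0]
gripper_width: 29.5
time_s: 6.58
ee_pos: [419.4, -219.0, 296.4]
ee_rot: [-179.9, 0.2, 2.7]
force: [0.6, 0.3, -1.6]
gripper_width: 29.3
time_s: 7.2
ee_pos: [416.6, -326.3, 298.4]
ee_rot: [-179.9, 0.0, 2.8]
force: [-0.1, 0.0, -2.1]
gripper_width: 29.4
[ 416.81824576 -326.04009611  298.72329816] 29.565581485185884 [[214.   1.]
 [398. -26.]
 [402. 233.]
 [248. 251.]
 [320. 189.]]
```

View pics/w2.png

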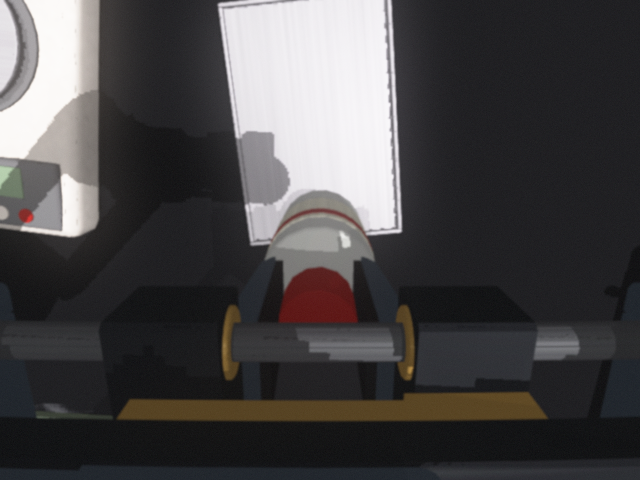

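Run:
```python
from h import *
p=dict(np.load('w2.npz'))
print(unproj([[219,6],[402,231],[251,244]],12,p).round())
```

```text
[[ 594. -219.   12.]
 [ 375. -421.   12.]
 [ 352. -253.   12.]]
```

```bash
python3 -m jog '0 0 0 0 -0.1 -1.6 0.15;0 0 0 0 -0.1 -3.8 0.15;0 0 0 0 -0.1 -5.6 0.15;0 0 0 0 -0.1 -6.5 0.15;0 0 0 0 -0.1 -6.8 0.15'; python3 -m jog '0 0 0 0 0 -0.1 0.15;0 0 0 0 0 -0.2 0.15;0 0 0 0 0 -0.2 0.15'
```

```text
time_s: 7.88
ee_pos: [416.5, -328.1, 127.9]
ee_rot: [-179.9, 0.1, 2.8]
force: [0.2, 0.1, -1.1]
gripper_width: 29.7
time_s: 8.25
ee_pos: [417.2, -330.0, 124.7]
ee_rot: [179.9, -0.1, 2.7]
force: [-0.4, -0.5, -2.4]
gripper_width: 29.7
```

```bash
python3 -m jog '0 0 0 0 0 -0.04 0.15;0 0 0 0 0 -0.04 0.15'; python3 -m jog '0 0 0 0 0 -0.04 0.15;0 0 0 0 0 -0.04 0.15'
```

```text
time_s: 8.5
ee_pos: [417.6, -330.3, 124.3]
ee_rot: [179.9, -0.1, 2.7]
force: [-0.5, 1.3, 5.3]
gripper_width: 29.4
time_s: 8.75
ee_pos: [417.9, -330.9, 124.1]
ee_rot: [179.8, -0.2, 2.7]
force: [-1.4, -0.2, 8.8]
gripper_width: 29.2
```

```bash
python3 -m jog '0 0 0 0 0 0 0.6;0 0 0 0 0 0 0.6;0 0 0 0 0 0 0.6;0 0 0 0 0 1.2 0.6;0 0 0 0 0 3.4 0.6'; python3 -m jog '0 0 0 0.2 1.5 0.6 0.6;0 0 0 0.5 3.9 0.6 0.6;0 0 0 0.9 6.3 0.6 0.6;0 0 0 1.3 8.7 0.6 0.6;0 0 0 1.7 11 0.6 0.6'; python3 -m jog '0 0 0 0.4 2.4 0 0.6;0 0 0 0.8 4.8 0 0.6;0 0 0 1.2 7.2 0 0.6;0 0 0 1.6 9.6 0 0.6;0 0 0 2 11.6 0 0.6';python3 -m jog '0 0 0 0.2 1.5 0 0.6;0 0 0 0.2 1.8 0 0.6;0 0 0 0.2 1.8 0 0.6;0 0 0 0.2 1.8 0 0.6'
```

```text
time_s: 9.38
ee_pos: [415.7, -328.7, 205.6]
ee_rot: [-179.8, 0.3, 2.7]
force: [0.8, -0.5, 0.2]
gripper_width: 55.0
time_s: 10.0
ee_pos: [459.3, -52.8, 221.9]
ee_rot: [180.0, -0.0, 2.7]
force: [1.1, -0.4, 0.8]
gripper_width: 54.9
time_s: 10.62
ee_pos: [509.2, 237.6, 221.6]
ee_rot: [180.0, 0.0, 2.8]
force: [1.3, -0.5, -0.5]
gripper_width: 54.8
time_s: 11.12
ee_pos: [514.2, 278.9, 222.0]
ee_rot: [180.0, 0.0, 2.7]
force: [0.3, -1.0, -0.8]
gripper_width: 54.9
```

```bash
python3 -m jog '0 0 0 0 0.04 -1 0.6;0 0 0 0 0.04 -2.6 0.6;0 0 0 0 0.04 -3.6 0.6;0 0 0 0 0.04 -3.92 0.6;0 0 0 0 0.04 -3.92 0.6'; python3 -m jog '0 0 0 0 0 0 0.6;0 0 0 0 0 0 0.15;0 0 0 0 0 0 0.15;0 0 0 0 0 0 0.15;0 0 0 0 0 0 0.15' 25
```

```text
time_s: 11.75
ee_pos: [514.7, 280.7, 124.4]
ee_rot: [180.0, -0.0, 2.7]
force: [0.1, 0.2, 0.4]
gripper_width: 54.8
time_s: 12.38
ee_pos: [514.6, 280.9, 124.3]
ee_rot: [180.0, -0.0, 2.8]
force: [0.2, -0.8, 2.2]
gripper_width: 29.2
```

```bash
python3 -m jog '0 0 0 0 0 0.8 0.15;0 0 0 0 0 2.4 0.15;0 0 0 0 0 4.6 0.15;0 0 0 0 0 6.4 0.15;0 0 0 0 0 7 0.15'; python3 -m jog '0 0 0 0 -1 0 0.15;0 0 0 -0.1 -3 0 0.15;0 0 0 -0.2 -5.4 0 0.15;0 0 0 -0.3 -7.8 0 0.15;0 0 0 -0.4 -10.2 0 0.15'; python3 -m jog '0 0 0 -0.1 -2.4 0 0.15;0 0 0 -0.2 -4.8 0 0.15;0 0 0 -0.3 -7.2 0 0.15;0 0 0 -0.4 -9.6 0 0.15;0 0 0 -0.5 -11.6 0 0.15'; python3 -m jog '0 0 0 -0.1 -1.3 0 0.15;0 0 0 -0.2 -1.9 0 0.15;0 0 0 -0.2 -2.1 0 0.15;0 0 0 -0.2 -2.1 0 0.15;0 0 0 -0.2 -2.1 0 0.15'
```

```text
time_s: 13.0
ee_pos: [515.1, 281.9, 301.2]
ee_rot: [-179.9, -0.2, 2.7]
force: [0.7, 0.3, -3.3]
gripper_width: 29.5
time_s: 13.62
ee_pos: [503.2, 24.6, 296.6]
ee_rot: [-180.0, 0.2, 2.8]
force: [1.1, 0.4, -2.8]
gripper_width: 29.3
time_s: 14.25
ee_pos: [490.8, -265.5, 296.4]
ee_rot: [-179.9, 0.2, 2.7]
force: [-0.0, 0.2, -4.5]
gripper_width: 29.6
time_s: 14.88
ee_pos: [487.1, -315.0, 299.1]
ee_rot: [-180.0, -0.0, 2.8]
force: [-0.6, 0.0, -3.6]
gripper_width: 29.8
```

```bash
python3 -m jog '0 0 0 0 -0.2 -1.6 0.15;0 0 0 0 -0.2 -3.8 0.15;0 0 0 0 -0.2 -5.6 0.15;0 0 0 0 -0.2 -6.5 0.15;0 0 0 0 -0.2 -6.8 0.15'; python3 -m jog '0 0 0 0 0 -0.1 0.15;0 0 0 0 0 -0.2 0.15;0 0 0 0 0 -0.2 0.15'; python3 -m jog '0 0 0 0 0 -0.04 0.15;0 0 0 0 0 -0.04 0.15'
```

```text
time_s: 15.5
ee_pos: [486.5, -320.0, 127.7]
ee_rot: [-179.9, 0.1, 2.8]
force: [0.0, -0.3, -2.4]
gripper_width: 29.5
time_s: 15.88
ee_pos: [487.3, -321.4, 124.8]
ee_rot: [179.9, -0.1, 2.7]
force: [0.0, 0.1, -4.0]
gripper_width: 29.5
time_s: 16.12
ee_pos: [487.5, -321.7, 124.2]
ee_rot: [179.9, -0.1, 2.7]
force: [0.2, 0.2, 3.5]
gripper_width: 29.4
```

```bash
python3 -m jog '0 0 0 0 0 0 0.6;0 0 0 0 0 0 0.6;0 0 0 0 0 0 0.6;0 0 0 0 0 1.2 0.6;0 0 0 0 0 3.4 0.6'; python3 -m jog '0 0 0 0 1.5 0.6 0.6;0 0 0 0 3.9 0.6 0.6;0 0 0 0.1 6.3 0.6 0.6;0 0 0 0.1 8.7 0.6 0.6;0 0 0 0.2 11 0.6 0.6'; python3 -m jog '0 0 0 0 2.4 0 0.6;0 0 0 0.1 4.8 0 0.6;0 0 0 0.1 7.2 0 0.6;0 0 0 0.2 9.6 0 0.6;0 0 0 0.2 12 0 0.6';python3 -m jog '0 0 0 0 2.4 0 0.6;0 0 0 0.1 4.4 0 0.6;0 0 0 0.2 5.6 0 0.6;0 0 0 0.2 6.1 0 0.6;0 0 0 0.2 6.1 0 0.6'; python3 -m jog '0 0 0 0 0 0 0.6;0 0 0 0 0 0 0.6'
```

```text
time_s: 16.75
ee_pos: [485.7, -320.4, 206.6]
ee_rot: [-179.8, 0.3, 2.7]
force: [0.5, -0.8, 0.6]
gripper_width: 54.7
time_s: 17.38
ee_pos: [491.6, -44.4, 223.1]
ee_rot: [180.0, -0.0, 2.7]
force: [0.8, 0.2, -0.2]
gripper_width: 54.6
time_s: 18.0
ee_pos: [496.8, 255.8, 223.0]
ee_rot: [180.0, -0.0, 2.7]
force: [1.3, 0.6, -0.3]
gripper_width: 54.5
time_s: 18.62
ee_pos: [501.7, 406.1, 222.6]
ee_rot: [179.9, 0.0, 2.8]
force: [-1.0, 0.3, 0.5]
gripper_width: 54.6
time_s: 18.88
ee_pos: [502.1, 405.1, 223.3]
ee_rot: [180.0, -0.0, 2.7]
force: [-0.7, 0.2, -0.5]
gripper_width: 54.5
```

```bash
python3 -m jog '0 0 0 0 0.16 -1 0.6;0 0 0 0 0.16 -2.6 0.6;0 0 0 0 0.16 -3.6 0.6;0 0 0 0 0.16 -3.96 0.6;0 0 0 0 0.16 -3.96 0.6'; python3 -m jog '0 0 0 0 0 0 0.6;0 0 0 0 0 0 0.15;0 0 0 0 0 0 0.15;0 0 0 0 0 0 0.15;0 0 0 0 0 0 0.15' 25
```

```text
time_s: 19.5
ee_pos: [502.1, 409.9, 124.2]
ee_rot: [180.0, 0.0, 2.7]
force: [0.1, -0.6, 1.0]
gripper_width: 54.7
time_s: 20.12
ee_pos: [502.0, 409.9, 124.3]
ee_rot: [180.0, -0.0, 2.8]
force: [-0.3, -2.5, 1.9]
gripper_width: 29.6
```

```bash
python3 -m jog '0 0 0 0 0 0.8 0.15;0 0 0 0 0 2.4 0.15;0 0 0 0 0 4.6 0.15;0 0 0 0 0 6.4 0.15;0 0 0 0 0 7 0.15'; python3 -m jog '0 0 0 0.1 -1 0 0.15;0 0 0 0.2 -3 0 0.15;0 0 0 0.4 -5.4 0 0.15;0 0 0 0.6 -7.8 0 0.15;0 0 0 0.8 -10.2 0 0.15'; python3 -m jog '0 0 0 0.2 -2.4 0 0.15;0 0 0 0.4 -4.8 0 0.15;0 0 0 0.6 -7.2 0 0.15;0 0 0 0.8 -9.6 0 0.15;0 0 0 1 -12 0 0.15'; python3 -m jog '0 0 0 0.2 -2.2 0 0.15;0 0 0 0.3 -4.2 0 0.15;0 0 0 0.4 -5.8 0 0.15;0 0 0 0.4 -6.4 0 0.15;0 0 0 0.4 -6.6 0 0.15';  python3 -m jog '0 0 0 0 0 0 0.15'
```

```text
time_s: 20.75
ee_pos: [502.5, 411.0, 301.7]
ee_rot: [-179.8, -0.2, 2.7]
force: [0.1, -0.2, -2.7]
gripper_width: 29.1
time_s: 21.38
ee_pos: [520.3, 151.9, 296.1]
ee_rot: [179.9, 0.3, 2.7]
force: [0.7, 0.5, -3.5]
gripper_width: 29.3
time_s: 22.0
ee_pos: [544.7, -147.2, 296.1]
ee_rot: [-179.9, 0.3, 2.7]
force: [1.3, -0.0, -2.8]
gripper_width: 29.7
time_s: 22.62
ee_pos: [555.7, -310.0, 297.0]
ee_rot: [-179.9, 0.2, 2.7]
force: [-0.4, 0.9, -2.5]
gripper_width: 29.7
time_s: 22.75
ee_pos: [556.5, -308.8, 298.3]
ee_rot: [-179.9, 0.1, 2.8]
force: [0.3, -0.5, -2.6]
gripper_width: 29.6
```

```bash
python3 -m jog '0 0 0 0 -0.1 -1.6 0.15;0 0 0 0 -0.1 -3.8 0.15;0 0 0 0 -0.1 -5.6 0.15;0 0 0 0 -0.1 -6.5 0.15;0 0 0 0 -0.1 -6.8 0.15'; python3 -m jog '0 0 0 0 0 -0.1 0.15;0 0 0 0 0 -0.2 0.15;0 0 0 0 0 -0.2 0.15'; python3 -m jog '0 0 0 0 0 -0.04 0.15;0 0 0 0 0 -0.04 0.15'
```

```text
time_s: 23.38
ee_pos: [556.3, -310.3, 127.6]
ee_rot: [-179.9, 0.1, 2.8]
force: [-0.0, 0.7, -1.7]
gripper_width: 29.5
time_s: 23.75
ee_pos: [557.3, -312.4, 124.9]
ee_rot: [179.9, -0.1, 2.7]
force: [-0.2, 0.5, -2.4]
gripper_width: 29.6
time_s: 24.0
ee_pos: [557.5, -312.7, 124.2]
ee_rot: [179.9, -0.1, 2.7]
force: [1.2, -0.3, 2.8]
gripper_width: 29.5
```

```bash
python3 -m jog '0 0 0 0 0 0 0.6;0 0 0 0 0 0 0.6;0 0 0 0 0 0 0.6;0 0 0 0 0 1.2 0.6;0 0 0 0 0 3.4 0.6'; python3 -m jog '0 0 0.2 0 1.5 0.6 0.6;0 0 0.5 -0.3 3.9 0.6 0.6;0 0 0.5 -0.8 6.3 0.6 0.6;0 0 0.5 -1.3 8.7 0.6 0.6;0 0 0.5 -1.8 11 0.6 0.6'; python3 -m jog '0 0 0 -0.4 2.4 0 0.8;0 0 0 -0.9 4.8 0 0.8;0 0 0 -1.3 7.2 0 0.8;0 0 0 -1.8 9.6 0 0.8;0 0 0 -2.2 11.6 0 0.8';python3 -m jog '0 0 0 -0.5 1.8 0 0.9;0 0 0 -0.9 3.1 0 0.9;0 0 0 -1.1 3.6 0 0.9;0 0 0 -1.1 3.6 0 0.9;0 0 0 -1.1 3.6 0 0.9'
python3 - <<'E'
from h import *
p=camera_params('wrist');im=grab_frame('wrist');s=env.state();cv2.imwrite('pics/w3.png',im[:,:,::-1]);np.savez('w3.npz',**{k:np.array(v) for k,v in p.items()})
cv2.imwrite('pics/top3.png',grab_frame('top')[:,:,::-1])
spotter.look_for('jar_center','wrist')
for d in spotter.trace('jar_center','wrist')[:2]:
    c,r=cv2.minEnclosingCircle(cv2.findNonZero(d['region'].astype(np.uint8)));print(d['conf'],d['box'],c,r,cen(d['region'].astype(np.uint8)))
print(s['ee_pos'],s['ee_rot'],proj([[507,344,50]],p))
a=cv2.imread('pics/w3.png');b=cv2.imread('pics/top3.png')[150:390];cv2.imwrite('pics/v3.png',cv2.resize(np.vstack([a,b]),None,fx=.83,fy=.83))
E
```

```text
time_s: 24.62
ee_pos: [555.6, -311.5, 206.3]
ee_rot: [-179.8, 0.3, 2.7]
force: [0.7, 0.3, -0.5]
gripper_width: 55.0
time_s: 25.25
ee_pos: [511.2, -35.4, 223.0]
ee_rot: [-180.0, -0.0, 5.2]
force: [0.0, -0.3, 0.5]
gripper_width: 54.6
time_s: 25.88
ee_pos: [456.1, 254.9, 223.1]
ee_rot: [-180.0, -0.0, 5.3]
force: [1.1, 0.3, -0.1]
gripper_width: 72.6
time_s: 26.5
ee_pos: [429.7, 341.6, 223.0]
ee_rot: [180.0, -0.0, 5.2]
force: [0.0, -0.5, -0.2]
gripper_width: 82.3
0.68 [287.7, 78.6, 67.3, 73.7] (323.1248474121094, 113.05960083007812) 35.34793472290039 [323.27729084 113.05179283]
0.68 [226.7, 184.6, 37.1, 38.4] (245.17672729492188, 201.09266662597656) 19.17244529724121 [245.52072801 201.59049545]
[429.82787285 341.53741927 223.05151341] [ 1.79965347e+02 -6.85899353e-03  5.15784802e+00] [[324.86334196 115.53415806]]
```

View pics/v3.png

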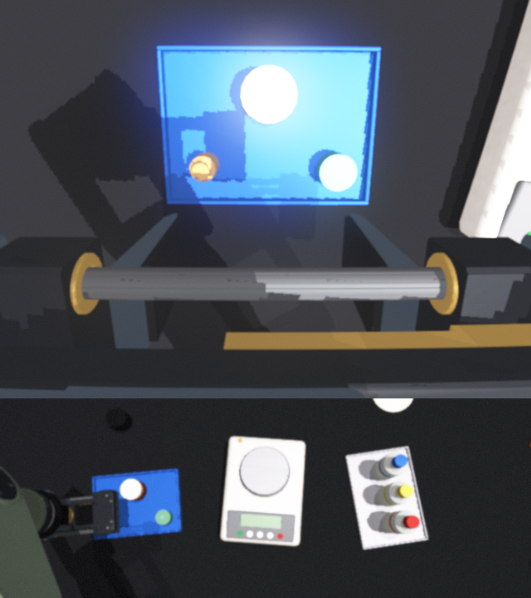

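Run:
```python
from h import *
p=dict(np.load('w3.npz'));x,y=507,344
for _ in range(4):
    d=unproj([[323.2,113.05]],40,p)[0]-unproj([cen(hullmask(x,y,27,4,50,p))],40,p)[0];x+=d[0];y+=d[1]
h=hullmask(x,y,27,4,50,p);print(x,y,cv2.boundingRect(h),unproj([[323.2,113.05]],50,p))
# pan from wrist1 and top
im=cv2.imread('pics/top3.png');pt=camera_params('top');g=cv2.GaussianBlur(cv2.cvtColor(im,cv2.COLOR_BGR2GRAY),(3,3),0)
print(cv2.HoughCircles(g[180:300,270:370],cv2.HOUGH_GRADIENT,1.5,50,param1=80,param2=15,minRadius=24,maxRadius=36))
a=np.linspace(0,6.28,100);P=proj(np.c_[545+60*np.cos(a),60*np.sin(a),82+0*a],pt);print(P.min(0),P.max(0))
```

```text
508.2444373148628 345.4509083399026 (289, 77, 70, 73) [[508.75159704 345.46956245  50.        ]]
[[[48.75 57.75 31.35]]]
[289.77195725 209.42976196] [347.92818955 266.88580575]
```

```bash
python3 -m jog '0 0 0 1 0.1 0 0.9;0 0 0 2.6 0.15 -1.2 0.9;0 0 0 3.14 0.15 -3 0.9;0 0 0 3.14 0.15 -4 0.9;0 0 0 3.14 0.15 -4 0.9'; python3 -m jog '0 0 0 0 0 -1.2 0.9;0 0 0 0 0 -2.8 0.9;0 0 0 0 0 -4 0.9;0 0 0 0 0 -4.3 0.9;0 0 0 0 0 -4.48 0.9';  python3 -m jog '0 0 0 0 0 0 0.9'
```

```text
time_s: 27.32
ee_pos: [507.0, 345.1, 120.8]
ee_rot: [179.9, 0.3, 5.2]
force: [-0.3, 1.1, -0.1]
gripper_width: 82.2
time_s: 27.95
ee_pos: [509.0, 347.2, 12.4]
ee_rot: [-179.9, -0.1, 5.2]
force: [-0.3, -0.2, 0.4]
gripper_width: 81.8
time_s: 28.08
ee_pos: [508.8, 347.1, 12.3]
ee_rot: [-179.9, -0.1, 5.2]
force: [0.3, 1.2, 0.3]
gripper_width: 82.2
```

```bash
python3 -m jog '0 0 0 0 -0.06 0 0.5;0 0 0 0 -0.06 0 0.4;0 0 0 0 -0.06 0 0.4;0 0 0 0 -0.06 0 0.4;0 0 0 0 -0.06 0 0.4' 25;python3 -m jog '0 0 0 0 0 0 0.4;0 0 0 0 0 0.2 0.4;0 0 0 0 0 1 0.4' 25
```

```text
time_s: 28.7
ee_pos: [508.0, 344.9, 11.3]
ee_rot: [180.0, -0.0, 5.2]
force: [-0.5, -1.4, 2.8]
gripper_width: 52.7
time_s: 29.08
ee_pos: [506.6, 344.4, 34.6]
ee_rot: [179.9, 0.2, 5.2]
force: [-0.1, 0.3, -2.0]
gripper_width: 52.7
```

```bash
python3 -m jog '0 0 0 0 0 1.5 0.4;0 0 0 0 0 3.5 0.4;0 0 0 0 -0.8 5 0.4;0 0 0 0 -2.4 5.5 0.4;0 0 0 0.3 -4.4 5.5 0.4';python3 -m jog '0 0 0 0.3 -2.4 0 0.4;0 0 0 0.6 -4.8 0 0.4;0 0 0 0.9 -7 0 0.4;0 0 0 1.2 -8.6 0 0.4;0 0 0 1.2 -9.3 0 0.4';python3 -m jog '0 0 0 0 0 0 0.4;0 0 0 0 0 0 0.4'
python3 - <<'E'
from h import *
p=camera_params('wrist');im=grab_frame('wrist');s=env.state();cv2.imwrite('pics/w4.png',im[:,:,::-1]);np.savez('w4.npz',**{k:np.array(v) for k,v in p.items()})
a=np.linspace(0,6.28,60);P=proj(np.c_[545+60*np.cos(a),60*np.sin(a),82+0*a],p)
b=im[:,:,::-1].copy();cv2.polylines(b,[P.round().astype(np.int32)],True,(0,0,255),1);cv2.imwrite('pics/v4.png',b);print(s['ee_pos'],s['force'])
E
```

```text
time_s: 29.7
ee_pos: [515.6, 235.0, 174.7]
ee_rot: [-179.9, -0.1, 5.4]
force: [0.3, -0.8, -2.7]
gripper_width: 52.9
time_s: 30.32
ee_pos: [545.4, 0.8, 173.1]
ee_rot: [-180.0, 0.0, 5.1]
force: [0.4, 0.3, -3.0]
gripper_width: 53.3
time_s: 30.58
ee_pos: [545.1, 3.8, 173.4]
ee_rot: [-180.0, 0.0, 5.3]
force: [-0.2, -0.1, -1.4]
gripper_width: 53.5
[545.17775977   3.96056879 173.41139091] [ 0.12812726  0.00327653 -2.26111451]
```

View pics/v4.png

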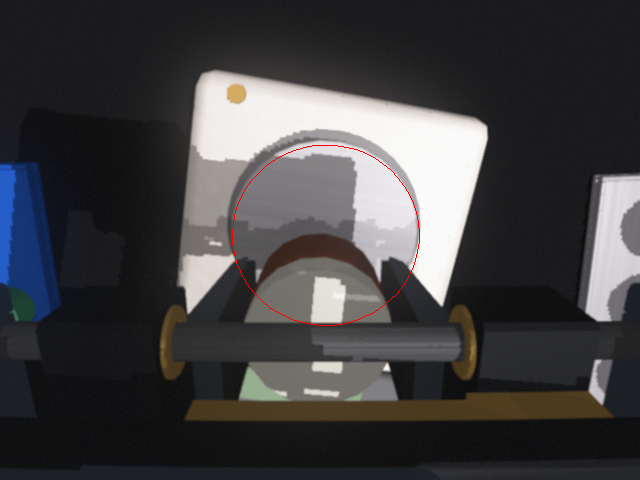

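```bash
python3 -m jog '0 0 0 0 -0.13 -0.8 0.4;0 0 0 0 -0.13 -2 0.4;0 0 0 0 -0.13 -2.9 0.4;0 0 0 0 -0.13 -3.2 0.4;0 0 0 0 -0.13 -3.2 0.4';python3 -m jog '0 0 0 0 0 -0.06 0.4;0 0 0 0 0 -0.12 0.4;0 0 0 0 0 -0.12 0.4';python3 -m jog '0 0 0 0 0 -0.04 0.4;0 0 0 0 0 -0.04 0.4'
```

```text
time_s: 31.25
ee_pos: [545.5, 0.1, 93.5]
ee_rot: [-180.0, 0.0, 5.3]
force: [-0.3, -0.5, -1.5]
gripper_width: 53.1
time_s: 31.62
ee_pos: [545.5, -0.8, 90.8]
ee_rot: [180.0, -0.0, 5.2]
force: [-0.3, -0.3, -1.0]
gripper_width: 52.8
time_s: 31.88
ee_pos: [545.3, -0.8, 89.5]
ee_rot: [180.0, 0.0, 5.2]
force: [0.7, 0.3, -1.4]
gripper_width: 52.9
```

```bash
python3 -m jog '0 0 0 0 0 -0.04 0.4;0 0 0 0 0 -0.04 0.4';python3 -m jog '0 0 0 0 0 -0.03 0.4;0 0 0 0 0 -0.03 0.4'
```

```text
time_s: 32.12
ee_pos: [545.5, -0.8, 89.2]
ee_rot: [180.0, -0.0, 5.2]
force: [-1.8, 0.3, 5.2]
gripper_width: 52.9
time_s: 32.38
ee_pos: [545.5, -0.8, 89.2]
ee_rot: [180.0, -0.0, 5.2]
force: [-4.1, -0.5, 10.2]
gripper_width: 52.9
```

```bash
python3 -m jog '0 0 0 0 0 0 0.6;0 0 0 0 0 0 0.8;0 0 0 0 0 0 0.8;0 0 0 0 0 1 0.8;0 0 0 0 0 3.2 0.8';python3 -m jog '0 0 -0.5 0 -0.6 1.8 0.7;0 0 -0.5 0.1 -2.4 2.2 0.6;0 0 -0.5 0.2 -4.8 2.2 0.6;0 0 -0.5 0.4 -7.2 2.2 0.6;0 0 -0.5 0.5 -9.4 2.2 0.6';python3 -m jog '0 0 0 0 -1.9 0 0.6;0 0 0 0 -2.9 0 0.6;0 0 0 0 -3.1 0 0.6;0 0 0 0 -3.1 0 0.6;0 0 0 0 -3.1 0 0.6'
python3 - <<'E'
from h import *
im=grab_frame('top');cv2.imwrite('pics/top5.png',im[:,:,::-1]);p=camera_params('top')
for c,x,y in(('red',417.5,-330.5),('yellow',487.5,-321.5),('blue',557.5,-312.5)): print(c,fitcap(im,c,x,y,p))
spotter.look_for('jar_center','top')
for d in spotter.trace('jar_center','top')[:2]:
    c=cen(d['region'].astype(np.uint8));print('jar',d['conf'],d['box'],c,unproj([c],110,p))
print(env.state()['ee_pos'])
b=cv2.imread('pics/top5.png')[150:390,60:560];cv2.imwrite('pics/v5.png',b)
E
```

```text
time_s: 33.0
ee_pos: [543.6, -0.7, 166.0]
ee_rot: [-180.0, 0.4, 5.2]
force: [1.3, 0.3, 0.5]
gripper_width: 72.8
time_s: 33.62
ee_pos: [557.9, -237.8, 222.5]
ee_rot: [180.0, -0.0, 2.7]
force: [0.6, 0.9, 0.8]
gripper_width: 54.8
time_s: 34.25
ee_pos: [558.1, -311.6, 223.0]
ee_rot: [-180.0, -0.0, 2.8]
force: [-0.4, 0.2, 0.7]
gripper_width: 54.9
red (array([ 417.2, -331.5]), 221, 322)
yellow (array([ 487.3, -321.1]), 194, 309)
blue (array([nan, nan]), 0, 0)
jar 0.86 [127.2, 159.4, 30.5, 33.7] [143.1168437  174.66616085] [[675.10317246 357.58426523 110.        ]]
jar 0.76 [305.5, 223.3, 24.1, 32.8] [317.99192246 235.84975767] [[544.68268696   0.95278913 110.        ]]
[ 558.12572716 -312.11392779  223.01004273]h.py:21: RuntimeWarning: invalid value encountered in divide
  M=cv2.moments(m,True);return np.array([M['m10'],M['m01']])/M['m00']
h.py:19: RuntimeWarning: invalid value encountered in cast
  m=np.zeros((480,640),np.uint8);cv2.fillConvexPoly(m,cv2.convexHull((proj(P,p)*16).round().astype(np.int32)),1,shift=4);return m
```

View pics/v5.png

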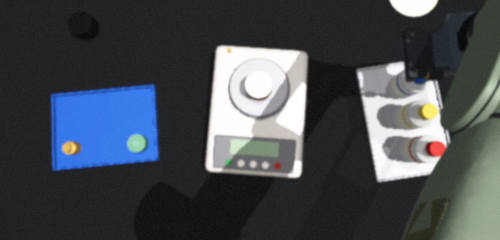

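```bash
python3 -m jog '0 0 0 0 0 -1 0.6;0 0 0 0 0 -2.6 0.6;0 0 0 0 0 -3.6 0.6;0 0 0 0 0 -3.94 0.6;0 0 0 0 0 -3.94 0.6'; python3 -m jog '0 0 0 0 0 0 0.6;0 0 0 0 0 0 0.15;0 0 0 0 0 0 0.15;0 0 0 0 0 0 0.15;0 0 0 0 0 0 0.15' 25; python3 -m jog '0 0 0 0 0 0.8 0.15;0 0 0 0 0 2.4 0.15;0 0 0 0 0 4.6 0.15;0 0 0 0 0 6.4 0.15;0 0 0 0 0 7 0.15'
```

```text
time_s: 35.02
ee_pos: [558.1, -313.0, 124.4]
ee_rot: [180.0, -0.0, 2.8]
force: [-0.6, -0.8, 1.0]
gripper_width: 54.5
time_s: 35.65
ee_pos: [558.1, -313.7, 124.6]
ee_rot: [179.9, -0.0, 2.7]
force: [-0.0, -1.5, 2.0]
gripper_width: 29.5
time_s: 36.28
ee_pos: [558.6, -313.5, 301.8]
ee_rot: [179.9, -0.2, 2.7]
force: [0.0, -0.5, -3.7]
gripper_width: 29.3
```

```bash
python3 -m jog '0 0 0 -0.1 1 0 0.15;0 0 0 -0.2 3 0 0.15;0 0 0 -0.4 5.4 0 0.15;0 0 0 -0.6 7.8 0 0.15;0 0 0 -0.8 10.2 0 0.15'; python3 -m jog '0 0 0 -0.2 2.4 0 0.15;0 0 0 -0.4 4.8 0 0.15;0 0 0 -0.6 7.2 0 0.15;0 0 0 -0.8 9.6 0 0.15;0 0 0 -1 12 0 0.15'; python3 -m jog '0 0 0 -0.2 2.2 0 0.15;0 0 0 -0.3 4.2 0 0.15;0 0 0 -0.4 5.8 0 0.15;0 0 0 -0.4 6.4 0 0.15;0 0 0 -0.4 6.7 0 0.15';  python3 -m jog '0 0 0 0 0 0 0.15;0 0 0 0 0 0 0.15;0 0 0 0 0 0 0.15'
```

```text
time_s: 36.9
ee_pos: [535.6, -55.1, 296.3]
ee_rot: [-179.9, 0.3, 2.8]
force: [0.8, 0.9, -3.2]
gripper_width: 29.7
time_s: 37.52
ee_pos: [510.2, 243.9, 296.4]
ee_rot: [179.9, 0.3, 2.8]
force: [2.0, -1.3, -2.2]
gripper_width: 29.4
time_s: 38.15
ee_pos: [501.7, 409.3, 297.2]
ee_rot: [179.8, 0.2, 2.8]
force: [-0.4, -0.6, -2.4]
gripper_width: 29.3
time_s: 38.52
ee_pos: [503.2, 408.3, 299.6]
ee_rot: [180.0, -0.0, 2.7]
force: [-0.7, -0.6, -0.9]
gripper_width: 29.6
```

```bash
python3 -m jog '0 0 0 0 0 -1.6 0.15;0 0 0 0 0 -3.8 0.15;0 0 0 0 0 -5.6 0.15;0 0 0 0 0 -6.5 0.15;0 0 0 0 0 -6.8 0.15'; python3 -m jog '0 0 0 0 0 -0.04 0.15;0 0 0 0 0 -0.04 0.15;0 0 0 0 0 -0.04 0.15'
```

```text
time_s: 39.15
ee_pos: [502.4, 408.2, 127.8]
ee_rot: [179.9, 0.1, 2.7]
force: [0.3, -1.0, -3.1]
gripper_width: 29.5
time_s: 39.52
ee_pos: [503.4, 409.7, 129.5]
ee_rot: [-179.9, -0.1, 2.7]
force: [0.7, -0.5, -2.1]
gripper_width: 29.6
```

```bash
python3 -m jog '0 0 0 -0.03 0 -0.1 0.15;0 0 0 -0.03 0 -0.16 0.15;0 0 0 -0.03 0 -0.19 0.15;0 0 0 -0.03 0 -0.19 0.15'; python3 -m jog '0 0 0 0 0 -0.03 0.15;0 0 0 0 0 -0.03 0.15'
```

```text
time_s: 40.02
ee_pos: [502.4, 409.3, 124.5]
ee_rot: [-180.0, -0.1, 2.7]
force: [-1.2, -1.1, 5.5]
gripper_width: 29.2
time_s: 40.28
ee_pos: [502.6, 409.4, 124.5]
ee_rot: [-180.0, -0.1, 2.7]
force: [-1.7, -2.2, 8.7]
gripper_width: 29.2
```

```bash
python3 -m jog '0 0 0 0 0 0 0.6;0 0 0 0 0 0 0.6;0 0 0 0 0 0 0.6;0 0 0 0 0 1.2 0.6;0 0 0 0 0 3.4 0.6'; python3 -m jog '0 0 0 0 -1.5 0.6 0.6;0 0 0 0 -3.9 0.6 0.6;0 0 0 -0.1 -6.3 0.6 0.6;0 0 0 -0.1 -8.7 0.6 0.6;0 0 0 -0.2 -11 0.6 0.6'; python3 -m jog '0 0 0 0 -2.4 0 0.6;0 0 0 -0.1 -4.8 0 0.6;0 0 0 -0.1 -7.2 0 0.6;0 0 0 -0.2 -9.6 0 0.6;0 0 0 -0.2 -12 0 0.6';python3 -m jog '0 0 0 0 -2.4 0 0.6;0 0 0 -0.1 -4.4 0 0.6;0 0 0 -0.2 -5.8 0 0.6;0 0 0 -0.2 -6.2 0 0.6;0 0 0 -0.2 -6.2 0 0.6'; python3 -m jog '0 0 0 0 0 0 0.6;0 0 0 0 0 0 0.6'
```

```text
time_s: 40.9
ee_pos: [501.0, 408.4, 205.8]
ee_rot: [179.8, 0.3, 2.7]
force: [0.2, 0.8, -0.3]
gripper_width: 54.5
time_s: 41.52
ee_pos: [497.0, 132.4, 222.6]
ee_rot: [180.0, -0.0, 2.8]
force: [-0.2, -0.2, -0.2]
gripper_width: 54.9
time_s: 42.15
ee_pos: [491.9, -167.6, 222.7]
ee_rot: [180.0, -0.0, 2.7]
force: [1.1, 0.3, 0.9]
gripper_width: 54.9
time_s: 42.78
ee_pos: [487.1, -320.5, 222.3]
ee_rot: [-179.9, 0.0, 2.7]
force: [0.5, 0.3, -0.3]
gripper_width: 55.3
time_s: 43.02
ee_pos: [487.4, -319.5, 222.9]
ee_rot: [-180.0, -0.0, 2.8]
force: [0.4, -0.6, 0.7]
gripper_width: 54.6
```

```bash
python3 -m jog '0 0 0 0 -0.07 -1 0.6;0 0 0 0 -0.07 -2.6 0.6;0 0 0 0 -0.07 -3.6 0.6;0 0 0 0 -0.07 -3.94 0.6;0 0 0 0 -0.07 -3.94 0.6'; python3 -m jog '0 0 0 0 0 0 0.6;0 0 0 0 0 0 0.15;0 0 0 0 0 0 0.15;0 0 0 0 0 0 0.15;0 0 0 0 0 0 0.15' 25; python3 -m jog '0 0 0 0 0 0.8 0.15;0 0 0 0 0 2.4 0.15;0 0 0 0 0 4.6 0.15;0 0 0 0 0 6.4 0.15;0 0 0 0 0 7 0.15'
```

```text
time_s: 43.65
ee_pos: [487.4, -322.2, 124.5]
ee_rot: [180.0, -0.0, 2.8]
force: [-0.1, -0.5, 0.5]
gripper_width: 54.6
time_s: 44.28
ee_pos: [487.3, -322.8, 124.6]
ee_rot: [180.0, -0.0, 2.7]
force: [-0.7, -1.4, 1.1]
gripper_width: 29.5
time_s: 44.9
ee_pos: [487.8, -322.9, 301.5]
ee_rot: [179.9, -0.2, 2.7]
force: [0.1, 0.0, -2.9]
gripper_width: 29.3
```

```bash
python3 -m jog '0 0 0 0 1 0 0.15;0 0 0 0.1 3 0 0.15;0 0 0 0.2 5.4 0 0.15;0 0 0 0.3 7.8 0 0.15;0 0 0 0.4 10.2 0 0.15'; python3 -m jog '0 0 0 0.1 2.4 0 0.15;0 0 0 0.2 4.8 0 0.15;0 0 0 0.3 7.2 0 0.15;0 0 0 0.4 9.6 0 0.15;0 0 0 0.5 11.4 0 0.15'; python3 -m jog '0 0 0 0.1 1.4 0 0.15;0 0 0 0.2 2.2 0 0.15;0 0 0 0.2 2.5 0 0.15;0 0 0 0.2 2.5 0 0.15;0 0 0 0.2 2.5 0 0.15';  python3 -m jog '0 0 0 0 0 0 0.15;0 0 0 0 0 0 0.15;0 0 0 0 0 0 0.15'
```

```text
time_s: 45.52
ee_pos: [495.2, -64.4, 296.5]
ee_rot: [-179.9, 0.3, 2.7]
force: [1.5, 1.2, -2.7]
gripper_width: 29.6
time_s: 46.15
ee_pos: [507.2, 220.3, 296.2]
ee_rot: [179.9, 0.3, 2.9]
force: [0.1, -1.2, -4.0]
gripper_width: 29.5
time_s: 46.78
ee_pos: [514.6, 278.8, 299.3]
ee_rot: [180.0, 0.0, 2.7]
force: [0.1, 0.2, -3.7]
gripper_width: 29.5
time_s: 47.15
ee_pos: [514.7, 279.7, 299.3]
ee_rot: [180.0, -0.0, 2.7]
force: [0.1, -0.2, -3.6]
gripper_width: 29.4
```

```bash
python3 -m jog '0 0 0 0 0 -1.6 0.15;0 0 0 0 0 -3.8 0.15;0 0 0 0 0 -5.6 0.15;0 0 0 0 0 -6.5 0.15;0 0 0 0 0 -6.8 0.15'; python3 -m jog '0 0 0 0 0 0 0.15;0 0 0 0 0 0 0.15;0 0 0 0 0 0 0.15'
```

```text
time_s: 47.78
ee_pos: [513.9, 279.6, 127.7]
ee_rot: [179.9, 0.2, 2.7]
force: [-0.3, 0.7, -3.4]
gripper_width: 29.2
time_s: 48.15
ee_pos: [515.3, 280.3, 130.4]
ee_rot: [-179.9, -0.1, 2.7]
force: [0.4, -0.1, -3.0]
gripper_width: 29.7
```

```bash
python3 -m jog '0 0 0 -0.03 0 -0.1 0.15;0 0 0 -0.03 0 -0.19 0.15;0 0 0 -0.03 0 -0.23 0.15;0 0 0 -0.03 0 -0.23 0.15'; python3 -m jog '0 0 0 0 0 -0.03 0.15;0 0 0 0 0 -0.03 0.15'
```

```text
time_s: 48.65
ee_pos: [514.2, 280.1, 124.6]
ee_rot: [-180.0, -0.1, 2.7]
force: [-1.4, -0.6, 5.3]
gripper_width: 29.6
time_s: 48.9
ee_pos: [514.4, 280.2, 124.6]
ee_rot: [-180.0, -0.1, 2.7]
force: [-1.7, -1.6, 9.3]
gripper_width: 29.5
```

```bash
python3 -m jog '0 0 0 0 0 0 0.6;0 0 0 0 0 0 0.6;0 0 0 0 0 0 0.6;0 0 0 0 0 1.2 0.6;0 0 0 0 0 3.4 0.6'; python3 -m jog '0 0 0 -0.2 -1.5 0.6 0.6;0 0 0 -0.5 -3.9 0.6 0.6;0 0 0 -0.9 -6.3 0.6 0.6;0 0 0 -1.3 -8.7 0.6 0.6;0 0 0 -1.7 -11 0.6 0.6'; python3 -m jog '0 0 0 -0.4 -2.4 0 0.6;0 0 0 -0.8 -4.8 0 0.6;0 0 0 -1.2 -7.2 0 0.6;0 0 0 -1.6 -9.6 0 0.6;0 0 0 -2 -11.6 0 0.6';python3 -m jog '0 0 0 -0.2 -1.5 0 0.6;0 0 0 -0.2 -1.8 0 0.6;0 0 0 -0.2 -1.8 0 0.6;0 0 0 -0.2 -1.8 0 0.6';python3 -m jog '0 0 0 0 0 0 0.6;0 0 0 0 0 0 0.6'
```

```text
time_s: 49.52
ee_pos: [512.6, 279.4, 206.1]
ee_rot: [179.9, 0.3, 2.7]
force: [0.8, 1.4, -0.5]
gripper_width: 54.9
time_s: 50.15
ee_pos: [470.9, 3.2, 222.7]
ee_rot: [180.0, -0.0, 2.8]
force: [-0.1, -1.1, 0.4]
gripper_width: 55.0
time_s: 50.78
ee_pos: [420.8, -287.2, 222.6]
ee_rot: [180.0, -0.0, 2.7]
force: [1.1, -0.1, -0.6]
gripper_width: 54.6
time_s: 51.28
ee_pos: [416.6, -328.7, 222.7]
ee_rot: [-180.0, 0.0, 2.8]
force: [0.3, 0.0, 0.5]
gripper_width: 54.7
time_s: 51.52
ee_pos: [416.7, -329.3, 222.9]
ee_rot: [180.0, -0.0, 2.8]
force: [-0.2, -0.6, -0.0]
gripper_width: 54.9
```

```bash
python3 -m jog '0 0 0 0.04 -0.03 -1 0.6;0 0 0 0.04 -0.03 -2.6 0.6;0 0 0 0.04 -0.03 -3.6 0.6;0 0 0 0.04 -0.03 -3.94 0.6;0 0 0 0.04 -0.03 -3.94 0.6'; python3 -m jog '0 0 0 0 0 0 0.6;0 0 0 0 0 0 0.15;0 0 0 0 0 0 0.15;0 0 0 0 0 0 0.15;0 0 0 0 0 0 0.15' 25; python3 -m jog '0 0 0 0 0 0.8 0.15;0 0 0 0 0 2.4 0.15;0 0 0 0 0 4.6 0.15;0 0 0 0 0 6.4 0.15;0 0 0 0 0 7 0.15'
```

```text
time_s: 52.15
ee_pos: [417.6, -330.7, 124.4]
ee_rot: [180.0, -0.0, 2.8]
force: [0.2, 0.2, 0.8]
gripper_width: 54.3
time_s: 52.78
ee_pos: [417.6, -331.1, 124.5]
ee_rot: [179.9, -0.0, 2.7]
force: [-0.4, -1.1, 0.6]
gripper_width: 29.3
time_s: 53.4
ee_pos: [418.0, -331.2, 301.5]
ee_rot: [179.8, -0.2, 2.7]
force: [-0.1, 0.3, -2.8]
gripper_width: 29.6
```

```bash
python3 -m jog '0 0 0 0 1 0 0.15;0 0 0 0.1 3 0 0.15;0 0 0 0.2 5.4 0 0.15;0 0 0 0.3 7.8 0 0.15;0 0 0 0.4 10.2 0 0.15'; python3 -m jog '0 0 0 0.1 2.4 0 0.15;0 0 0 0.2 4.8 0 0.15;0 0 0 0.2 7.2 0 0.15;0 0 0 0.3 9.6 0 0.15;0 0 0 0.4 11.8 0 0.15'; python3 -m jog '0 0 0 0.1 2.2 0 0.15;0 0 0 0.2 3.6 0 0.15;0 0 0 0.2 4.4 0 0.15;0 0 0 0.2 4.7 0 0.15;0 0 0 0.2 4.7 0 0.15';  python3 -m jog '0 0 0 0 0 0 0.15;0 0 0 0 0 0 0.15;0 0 0 0 0 0 0.15'; python3 -m jog '0 0 0 0 0 -1.6 0.15;0 0 0 0 0 -3.8 0.15;0 0 0 0 0 -5.6 0.15;0 0 0 0 0 -6.5 0.15;0 0 0 0 0 -6.8 0.15'; python3 -m jog '0 0 0 0 0 0 0.15;0 0 0 0 0 0 0.15;0 0 0 0 0 0 0.15'
```

```text
time_s: 54.02
ee_pos: [425.3, -72.6, 296.7]
ee_rot: [-179.9, 0.3, 2.7]
force: [0.8, -0.1, -2.8]
gripper_width: 29.4
time_s: 54.65
ee_pos: [434.8, 221.4, 296.6]
ee_rot: [179.9, 0.3, 2.8]
force: [0.9, 0.2, -1.3]
gripper_width: 29.3
time_s: 55.28
ee_pos: [442.0, 336.0, 298.7]
ee_rot: [179.9, 0.1, 2.7]
force: [-0.5, -0.8, -2.5]
gripper_width: 29.7
time_s: 55.65
ee_pos: [442.5, 336.2, 299.5]
ee_rot: [-180.0, -0.0, 2.7]
force: [0.3, -0.6, -2.0]
gripper_width: 29.3
time_s: 56.28
ee_pos: [441.8, 336.1, 127.9]
ee_rot: [179.9, 0.1, 2.7]
force: [0.4, 1.2, -3.0]
gripper_width: 29.2
time_s: 56.65
ee_pos: [443.0, 337.2, 130.4]
ee_rot: [-179.9, -0.1, 2.7]
force: [-0.3, -1.0, -1.6]
gripper_width: 29.4
```

```bash
python3 -m jog '0 0 0 -0.03 -0.02 -0.1 0.15;0 0 0 -0.03 -0.02 -0.19 0.15;0 0 0 -0.03 -0.02 -0.23 0.15;0 0 0 -0.03 -0.02 -0.23 0.15'; python3 -m jog '0 0 0 0 0 -0.03 0.15;0 0 0 0 0 -0.03 0.15'
```

```text
time_s: 57.15
ee_pos: [442.0, 336.3, 124.5]
ee_rot: [-180.0, -0.1, 2.7]
force: [-0.5, -1.9, 4.7]
gripper_width: 29.2
time_s: 57.4
ee_pos: [442.2, 336.3, 124.5]
ee_rot: [-180.0, -0.1, 2.7]
force: [-1.5, -2.4, 9.2]
gripper_width: 29.0
```

Release, rise to the same viewpoint as picture w1 (435.5, 336.5, 339) and compare.

```bash
python3 -m jog '0 0 0 0 0 0 0.6;0 0 0 0 0 0 0.6;0 0 0 0 0 0 0.6;0 0 0 0 0 1.2 0.6;0 0 0 0 0 3.4 0.6'; python3 -m jog '0 0 0 -0.1 0 2 0.6;0 0 0 -0.26 0 4 0.6;0 0 0 -0.26 0 5.2 0.6;0 0 0 -0.26 0 5.2 0.6;0 0 0 -0.26 0 5.2 0.6'
python3 - <<'E'
from h import *
p=camera_params('wrist');im=grab_frame('wrist');cv2.imwrite('pics/w6.png',im[:,:,::-1]);t=grab_frame('top');pt=camera_params('top')
print(env.state()['ee_pos'])
it=cv2.imread('pics/top0.png')[:,:,::-1].copy()
for c,x,y in(('red',442,336),('yellow',514.5,280),('blue',502,409.5)):
    print(c,'wrist',fitcap(im,c,x,y,p),'top before',fitcap(it,c,x,y,pt),'top now',fitcap(t,c,x,y,pt))
a=cv2.imread('pics/w1.png')[50:250,180:460];b=im[50:250,180:460,::-1];tt=cv2.resize(t[150:340,60:540,::-1],(560,222))
cv2.imwrite('pics/v6.png',np.vstack([np.hstack([a,b]),tt]))
spotter.look_for('jar_center','top')
for d in spotter.trace('jar_center','top')[:2]:
    c=cen(d['region'].astype(np.uint8));print('jar',d['conf'],d['box'],unproj([c],110,pt))
E
```

```text
time_s: 58.02
ee_pos: [440.4, 335.4, 206.3]
ee_rot: [179.8, 0.3, 2.7]
force: [-0.1, -0.3, 0.7]
gripper_width: 55.0
time_s: 58.65
ee_pos: [434.7, 335.9, 336.1]
ee_rot: [179.9, 0.1, 2.7]
force: [-0.7, -0.5, 0.3]
gripper_width: 54.7
[434.59670204 335.87145941 335.71926441]
red wrist (array([441.1, 336.5]), 928, 1153) top before (array([442.2, 336.6]), 223, 326) top now (array([441.4, 337.7]), 240, 328)
yellow wrist (array([514. , 280.9]), 1042, 1295) top before (array([514.9, 280.7]), 208, 300) top now (array([514. , 281.2]), 203, 306)
blue wrist (array([500.7, 409.9]), 1127, 1310) top before (array([502.5, 411.5]), 281, 339) top now (array([nan, nan]), 0, 0)
jar 0.66 [302.5, 224.9, 27.9, 29.7] [[543.88927371   0.90151948 110.        ]]
jar 0.66 [161.5, 241.5, 46.1, 29.5] [[507.55706177 267.57039733 110.        ]]h.py:21: RuntimeWarning: invalid value encountered in divide
  M=cv2.moments(m,True);return np.array([M['m10'],M['m01']])/M['m00']
h.py:19: RuntimeWarning: invalid value encountered in cast
  m=np.zeros((480,640),np.uint8);cv2.fillConvexPoly(m,cv2.convexHull((proj(P,p)*16).round().astype(np.int32)),1,shift=4);return m
```

View pics/v6.png

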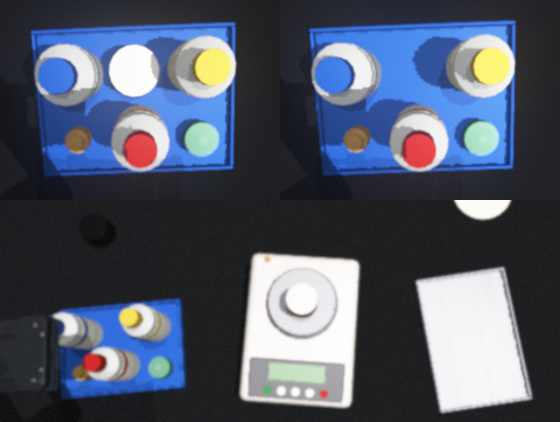

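```bash
python3 -m jog '0 0 0 0 0 0 0.6;0 0 0 0 0 0 0.6'; python3 -c "from workcell import env;print(env.job_done())"
```

```text
time_s: 59.1
ee_pos: [435.1, 336.2, 337.5]
ee_rot: [180.0, 0.0, 2.7]
force: [-0.2, 0.7, -0.0]
gripper_width: 54.4
the job is handed in; nothing more can be done
None
```

The job is done and handed in at 59 s on the robot's clock. I moved the red, yellow and blue bottles onto the steel side tray and set the amber jar on the balance pan. Then I returned each bottle to its own spot, in the order blue, yellow, red.

- **Bottles:** The last wrist-camera fit puts all three caps within about 1.3 mm of their starting positions, and they stand upright. The last top picture agreed for red and yellow, but the arm hid the blue cap there, so blue rests on the wrist view alone.
- **Jar:** The last top picture shows it upright at the middle of the pan, within about 2 mm.
- **Glass weighing bottle and brass weight:** They look unmoved in the before-and-after wrist pictures, compared by eye only.
- **Set-downs:** Everything was lowered until the force reading showed contact, never more than about 10 N vertically, and only then released. All force readings stayed well under the limits.
- **Network misreads:** The trained network twice reported a false jar, once the black look-alike and once the yellow bottle. I ignored both after checking the pictures.

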